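# Put the black ball away and slide the ball case's glass lid shut

## Task

Set the black ball gently into the empty pocket of the display case, then slide the glass lid away from you until both of its ends are fully home against the stops. The runners are dry and the lid jams as soon as it goes crooked, so nudge the two wooden ends forward in turn, with no more than light hand force, and keep off the glass. Leave the other balls, the trophy and the chalk where they are.

Things in the scene. Friction and masses are not known exactly. Their poses are not given: they have to be found in the camera images.
- case: Fixed walnut display case for pool balls, 366 wide (y) x 214 deep (x) x 94 mm high. Origin on the table under its middle; x points away from the robot, the closing direction of the lid; y left, z up. Nearer part (x -105 to -10 mm): closed wooden deck. Far part (x -10 to 97): open well with a green board, top at z 14, with three ball pockets at x 62, y -86, 0, 86; far wall 70 mm high.
- deck (a point): Middle of the deck's top, z 61 mm, case x -58 mm. Along both sides of the case run the lid's runners, open towards the robot: a ledge (top z 70 mm, |y| 153 to 165 mm), a side wall 18 mm thick (inner face at |y| 165 mm, swollen inwards by 2 to 3 mm over some 100 mm of its length, in a place that differs each time) and a lip (z 88 to 94 mm, from |y| 157 mm outwards) over the lid's edge.
- stop_left (a point): Centre of the face of the left black rubber stop block at the far end, which ends the lid's travel: case x 95, y 137, z 77 mm.
- stop_right (a point): The same at the right: case x 95, y -137, z 77 mm.
- lid: Sliding lid, 110 deep (x), 324 wide (y), 16 mm thick, 0.4 to 0.7 kg: two oak end stiles, each 46 mm wide (|y| 116 to 162 mm), with a glass pane between. Origin under its middle, at z 70 mm; axes like the case's when square. It lies in the runners with 3 mm of play each side. Starts square, 72 to 82 mm short of the stops; shut, its origin is at case x 40 mm. Over 20 N on it may break the glass.
- pane: The clear glass pane in the lid, 104 x 232 x 5 mm, 5.5 to 10.5 mm above the lid's underside, its edges set back 3 mm from the ends of the stiles. Origin and axes as the lid's. Not to be touched.
- end_left (a point): Centre of the near end face (46 wide x 16 mm high, brass plate) of the lid's left stile: the place to push. At (-55, 139, 8) mm in the lid's frame, height 78 mm; case x -15 mm when shut. Pushed here with some 2 to 6 N the left end goes forward and the right one hardly, until after 10 to 40 mm (it varies) the lid, up to 0.055 rad crooked, jams in the runners and the force climbs.
- end_right (a point): The same on the right stile, at (-55, -139, 8) mm in the lid's frame; case x -15 mm when shut. Pushing a jammed lid harder does not free it; pushing its other end does. Pressing down while pushing makes it stick more. At the stops the force climbs in the same way, with the lid square.
- pocket_seat (a point): Where the centre of a ball lies when it sits in the empty pocket (36 mm above the table). Which of the three pockets is the empty one changes. The pockets are 37 mm wide, the ball sinks 7 mm into one.
- trophy: Brass cup, 72 mm across, 115 mm tall, standing loose beside the case across the case from the black ball. Origin under its middle.
- chalk: Cube of blue cue chalk, 24 mm, 21 mm high, loose on the table at the right of the case. Origin under its middle.
- ball_black: Centre of the black pool ball (57 mm diameter, 170 g), which rests on a low wooden ring on the table (60 mm across, 10 mm high) left or right of the case; the centre is 32 mm above the table.
- ball_red: Centre of the red ball, 57 mm, lying in another pocket of the case.
- ball_yellow: Centre of the yellow ball, 57 mm, lying in the third pocket.
Not all that is in view belongs to the job. Several things have the shape of the ball_black; the one meant has the colours described above.

How it is judged (in metres and radians):
On the way:
1. the black ball sits in the empty pocket, let go (distance between ball_black and pocket_seat below 0.006 m and contact force between the fingers and anything else below 0.2 N), for 0.2 s.
At the end, for the whole second after the job is handed in: The black ball rests in the pocket that was empty (centre within 6 mm of the seat) and both ends of the lid are within 2.5 mm of touching the stops, the lid at rest (distance between ball_black and pocket_seat below 0.006 m and x of each of end_left, end_right in the frame of case above -0.0175 m and linear speed of lid below 0.01 m/s).
It fails at once if a push of more than 20 N on the lid (contact force between the fingers and lid above 20 N).
It fails at once if the glass is touched (contact force between any of the fingers, the arm and pane above 0.5 N).
It fails at once if the black ball is dropped (falls free by more than about 20 mm) (contact force between the fingers and ball_black below 0.1 N and linear speed of ball_black above 0.6 m/s).
It fails at once if the red or yellow ball is pushed out of its pocket (distance of any of ball_red, ball_yellow from where it was at the start of the episode above 0.008 m).
It fails at once if the trophy or the chalk is moved (distance of any of trophy, chalk from where it was at the start of the episode above 0.015 m or angle between trophy's own z axis and vertical above 0.3 rad).
It also fails if it takes over 72 s, if anything falls off the work surface, if the arm or the gripper's body presses on something with over 40 N, if the wrist force passes 120 N, or if a joint passes its speed limit or range.

## Robot

A 6-joint arm with a two-finger parallel gripper is mounted at the origin on the work surface. World frame = base frame: x ahead of the robot, y to its left, z up, the work surface at z = 0. Lengths are in m, angles in degrees, forces in N, time in s.
With the tool pointing down it reaches from about 0.3 to 0.95 m from the base axis. Payload 3.1 kg.
Tool frame: the origin (TCP) lies between the finger pads; the fingertips stand 25 mm ahead of it and the grasp point (between the pads) lies 6 mm ahead of it; z points along the fingers, y is the line along which they close (so a half turn about z gives the same grasp; the last joint's range is limited). The gripper opens to 85 mm and grips with 20 to 120 N. Pads are 22 mm wide; open, the fingers measure 114 mm over their backs; the gripper's body (76 mm by 85 mm) begins 54 mm behind the grasp point. The pads swing forward as they close: fully open they stand 13 mm farther back than shut.
Start: joints at [-77.504, 17.653, 93.61, -0, 68.738, -3.994], TCP at [0.177, -0.599, 0.236] pointing down, gripper open.
Joint ranges: [-175.34, 175.34], [-45.06, 112.39], [2.9, 150.54], [-68.45, 248.45], [3.09, 151.38], [-168.51, 168.51]. Speed limits (degrees/s): [159.86, 159.86, 180, 180, 180, 180].

## Interface

Orientations are given as a 3x3 rotation matrix whose columns are the frame's x, y, z axes.
In Python, from bench import * gives the robot as it stands.
- The arm moves only by the tool play_rows, never from a script. Its argument "moves" is a list of rows, each a list of 6 numbers: the shift along the tool's x, y, z in mm, then the turn, a rotation vector about the tool's x, y, z in degrees. A call has 1 to 8 rows; each row shifts and turns the commanded pose from where the row before left it, along the tool's axes as they then stand; what a row does not reach is not made up. A row lasts 1/12 s, in which the tool goes at most 41.7 mm and 7.16 degrees, less where a joint would pass 70% of its speed; a pose out of reach is approached as far as the arm can. A call with a gripper value outside its range is refused whole. "jaw" is the closure, from 0 (fully open) to 1 (shut), set as the call begins (left out, the last holds). The fingers move at their own pace and stop on an object; the grip force is fixed at half the most. Time passes only in rows, so rows that do not move let the fingers close. It gives the time, the measured TCP pose, the force, the opening and the grip force at its end, in the units of the state.
- read_state(): the state, without advancing time (a new reading comes with each control period).
- camera(name): name is "scene" or "top"; returns a dict with "frame" (420x560x3 uint8, red, green, blue), "fx", "fy", "cx", "cy" (pixels), "R" (3x3) and "t" (3): a world point X has camera coordinates R X + t. Camera axes: x right, y down, z forward; pixel columns grow to the right and rows downward; lengths in m; the calibration is good to about 2 mm. A picture is of the moment at which its call begins. There is no depth.
- hand_in(): hands the job in; it is judged then, once.
Trained networks look in a picture, given as the dict that the camera call returned (one of the last four; its "shot" number tells which), for a name from the list of things; names that differ only in an ending like _2 or _b are one class to them, and where a whole thing is asked for, a point or a joint stands for the part that bears it (a point fixed in the world has none). Each returns a list of dicts, best first, with "conf" (0 to 1); they miss things now and then, are a little off and sometimes report something else, mostly with a low value. They report only what shows in the picture. A call takes as long as a camera call. They do not tell look-alikes from the thing itself.
- regions_of(label, picture): "mask" (420x560 bool, what is visible of it) and "rect" ([left, top, width, height] in pixels, round what is visible of it).
The state is a dict: "t": time; "qpos": joint angles; "joint_vel": joint speeds; "joint_torque": joint torques, N m; "eef_pos": TCP position; "orientation": TCP orientation; "force": force on the tool from outside, world axes, zero at the start; "ft_torque": the same for the moment, N m; "grip_width": finger opening in m; "finger_force": force on a finger pad.
Only numpy, scipy, OpenCV 4.12 (cv2) and the standard library are available. Lean on these libraries where they do the work, as an engineer would, in place of code of your own. Each camera call takes 0.05 s, during which the arm holds its last target. There are 200 camera calls.

## Working session

There is one attempt and no reset: what is moved stays moved. The work goes in short steps, Python scripts to look and compute and a tool call to move; the robot and the scene stay as the last step left them, time stands still between calls to the robot, and variables do not carry over. Pictures are saved under pics/ and viewed, at most 10 in all, crops included, and the job is handed in when it is done.

Besides the shell and the picture viewer there is one more tool, called after "Call:" by a JSON object that holds its "fn" and its "kwargs". play_rows: Moves the arm, as the interface text tells. Its arguments: {"type":"object","properties":{"moves":{"type":"array","items":{"type":"array","items":{"type":"number"}}},"jaw":{"type":"number"}},"required":["moves"]}

```bash
mkdir -p pics; ls
python3 - <<'E'
from bench import *
import cv2,numpy as np
s=read_state();print(s)
for n in("scene","top"):
    p=camera(n);cv2.imwrite(f"pics/{n}0.png",p["frame"][:,:,::-1])
    print(n,p["fx"],p["cx"],p["cy"],np.round(p["R"],3).tolist(),np.round(p["t"],3))
    for l in("case","lid","trophy","chalk","ball_black","ball_red","ball_yellow"):
        for r in regions_of(l,p)[:6]:
            m=r["mask"];c=p["frame"][m].mean(0) if m.any() else 0
            print(l,round(r["conf"],2),np.round(r["rect"],1),np.round(c))
E
```

```text
pics
{'t': 0.0, 'qpos': array([-7.75050170e+01,  1.77061751e+01,  9.36904788e+01,  1.14387540e-03,
        6.87370827e+01, -3.99425842e+00]), 'joint_vel': array([ 0.03925485, -0.0119225 , -0.07427987, -0.02047629, -0.04187671,
        0.01910163]), 'joint_torque': array([ 1.26115146e-04, -4.15256631e+01, -2.76662028e+01,  7.28064538e-05,
        1.01601458e-02,  1.24788457e-06]), 'eef_pos': array([ 0.17719109, -0.59850255,  0.23492094]), 'orientation': array([[ 9.58875153e-01,  2.83827770e-01, -4.86836806e-04],
       [ 2.83828130e-01, -9.58872453e-01,  2.28288410e-03],
       [ 1.81131501e-04, -2.32717882e-03, -9.99997276e-01]]), 'force': array([-0.24113752,  0.40688893, -0.52280305]), 'ft_torque': array([ 0.02331736, -0.01174536,  0.00663673]), 'finger_force': 0.0, 'grip_width': 0.08529019225351218}
scene 426.2742329217386 276.8280875530034 200.68423771677854 [[0.59, 0.807, -0.016], [0.484, -0.369, -0.794], [-0.647, 0.461, -0.608]] [-0.343 -0.217  1.335]
case 0.85 [180.5 149.  195.7 152.4] [99. 78. 52.]
lid 0.9 [198.6 159.1 140.5  80.5] [194. 178. 150.]
trophy 0.9 [ 75.4 206.9  52.
[... 552 characters left out ...]
2039645 285.2248254820083 200.16632119147025 [[0.021, -1.0, -0.001], [-0.977, -0.02, -0.213], [0.213, 0.006, -0.977]] [0.037 0.567 1.364]
case 0.63 [233.7 148.9 138.2  85.1] [78. 71. 48.]
lid 0.59 [245.5 176.4 114.8  53.6] [151. 138. 117.]
trophy 0.72 [405.5 225.4  36.4  29. ] [126.  99.  57.]
ball_black 0.79 [176.1 222.7  17.8  18.9] [33. 28. 24.]
ball_black 0.78 [144.2 200.6  18.3  21.3] [ 91.  54. 100.]
ball_black 0.74 [166.5 260.9  15.8  15.2] [ 94.  55. 101.]
ball_black 0.55 [174.4 190.1  16.6  18.2] [ 92.  55. 100.]
ball_black 0.52 [234.9 149.3 134.9  83.1] [79. 71. 49.]
ball_red 0.59 [260.2 169.6  21.1  16.4] [127.  40.  37.]
ball_yellow 0.81 [317.5 160.5  21.5  22.5] [164. 131.  58.]
```

View pics/scene0.png

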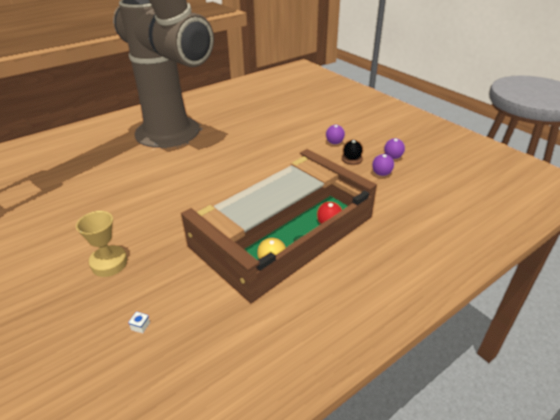

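View pics/top0.png

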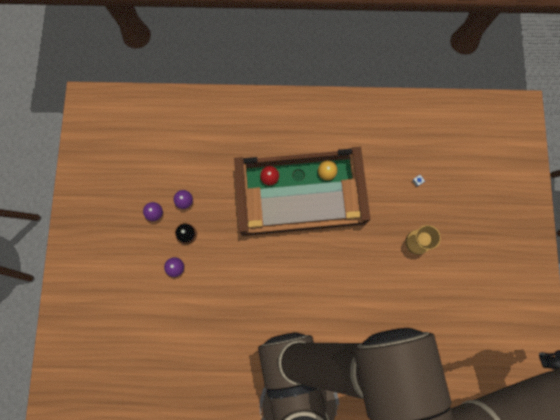

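The scene view shows the black ball at (352,151) and the top view shows it at (185,233). It is left of the case, among purple look-alikes. Red is in the left pocket, yellow in the right, and the middle one (top 299,174) is empty. The trophy and chalk are on the right.

```bash
cat > h.py <<'E'
from bench import *
import cv2,numpy as np
from scipy.optimize import least_squares
def proj(p,X):
    c=np.atleast_2d(X)@np.array(p["R"]).T+np.array(p["t"])
    return np.c_[p["fx"]*c[:,0]/c[:,2]+p["cx"],p["fy"]*c[:,1]/c[:,2]+p["cy"]]
def tri(pa,a,pb,b):
    f=lambda X:np.r_[proj(pa,X)[0]-a,proj(pb,X)[0]-b]
    r=least_squares(f,[.6,0,.05],x_scale=.1);return r.x,np.abs(r.fun).max()
def ctr(p,lab,col):
    best=None
    for r in regions_of(lab,p):
        m=r["mask"]
        if m.sum()<30 or m.sum()>1500: continue
        d=np.linalg.norm(p["frame"][m].mean(0)-col)
        if d<70 and (best is None or d<best[0]):
            q=np.argwhere(m)[:,::-1].astype(np.float32)
            best=(d,np.array(cv2.minEnclosingCircle(q)[0]),r["rect"])
    return best
def case2w(c,P):
    x,y,a=c;R=np.array([[np.cos(a),-np.sin(a)],[np.sin(a),np.cos(a)]])
    P=np.atleast_2d(np.array(P,float));return np.c_[P[:,:2]@R.T+[x,y],P[:,2]]
E
python3 - <<'E'
from h import *
S,T=camera("scene"),camera("top")
for l,c in(("ball_black",(30,26,22)),("ball_red",(150,50,45)),("ball_yellow",(200,170,80))):
    a,b=ctr(S,l,c),ctr(T,l,c)
    print(l,a[1:],b[1:],tri(S,a[1],T,b[1]))
f=T["frame"][140:245,225:380,::-1];cv2.imwrite("pics/topc.png",cv2.resize(f,None,fx=5,fy=5,interpolation=cv2.INTER_CUBIC))
f=S["frame"][140:300,175:385,::-1];cv2.imwrite("pics/scenec.png",cv2.resize(f,None,fx=3.5,fy=3.5,interpolation=cv2.INTER_CUBIC))
E
```

```text
ball_black (array([352.        , 149.33332825]), [341.5, 139.9, 19.9, 21.0]) (array([184.875, 232.625]), [177.2, 222.4, 15.6, 20.8]) (array([0.47000824, 0.33663193, 0.03318591]), np.float64(0.05189636329532732))
ball_red (array([328.68951416, 213.55645752]), [315.2, 201.4, 28.2, 21.8]) (array([269.76315308, 175.5       ]), [258.6, 167.5, 24.9, 19.3]) (array([0.6443116 , 0.09627241, 0.03829599]), np.float64(0.0906540409102945))
ball_yellow (array([270.5, 250. ]), [254.7, 240.3, 30.0, 17.1]) (array([327.10647583, 170.37037659]), [319.6, 160.9, 19.8, 20.0]) (array([ 0.66235138, -0.07339613,  0.04023927]), np.float64(0.19675413076595305))
```

View pics/topc.png

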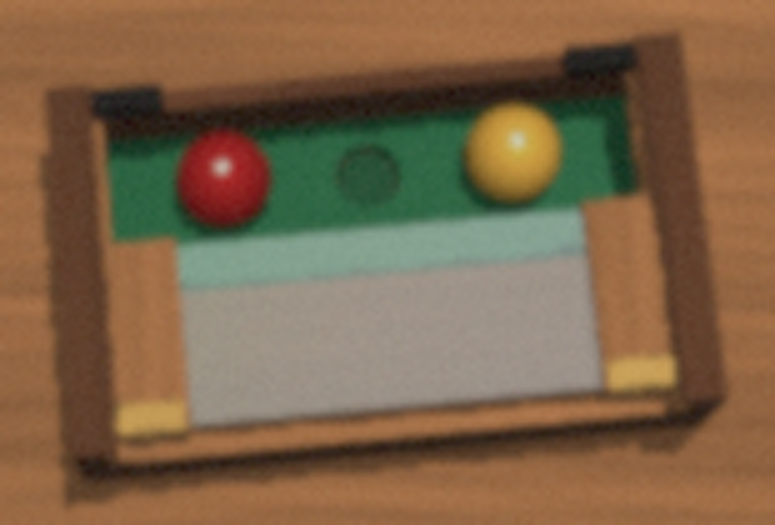

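View pics/scenec.png

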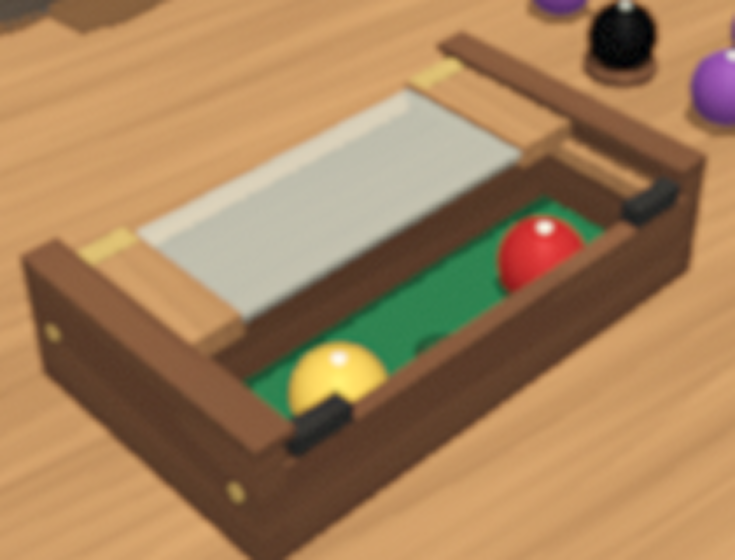

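Run:
```python
from h import *
S,T=camera("scene"),camera("top")
tp=[((107,183,94),(47,92)),((107,-183,94),(680,37)),((-107,-183,94),(723,398)),((-107,183,94),(78,462)),((62,86,36),(224,178)),((62,-86,36),(514,153)),((62,0,14),(368,174))]
sc=[((107,183,94),(705,157)),((107,-183,94),(262,452)),((-107,-183,94),(22,260)),((-107,183,94),(462,33)),((62,86,36),(543,260)),((62,-86,36),(339,388))]
lt=[((-55,162,0),(118,437)),((-55,116,0),(187,433)),((-55,-116,0),(610,392)),((-55,-162,0),(676,387)),((55,162,16),(113,243)),((55,-116,16),(585,205)),((55,-162,16),(642,195)),((55,116,16),(175,238))]
A=lambda L:np.array([l[0] for l in L],float)/1000
uT=lambda L:np.array([l[1] for l in L])/5+[225-.4,140-.4]
uS=lambda L:np.array([l[1] for l in L])/3.5+[175-.36,140-.36]
def f(v):
    c=v[:3];B=A(lt).copy();B[:,0]+=v[3];B[:,2]+=.07
    return np.r_[proj(T,case2w(c,A(tp)))-uT(tp),proj(S,case2w(c,A(sc)))-uS(sc),proj(T,case2w(c,B))-uT(lt)]
r=least_squares(lambda v:f(v).ravel(),[.6,.01,.1,-.037],loss="soft_l1",x_scale=[.1,.1,.1,.1])
v=r.x;print(v,np.degrees(v[2]));print(np.round(f(v),1).tolist())
np.save("case.npy",v)
c=v[:3];print("seat",case2w(c,(.062,0,.036)),"endL,R",case2w(c,[(v[3]-.055,.139,.078),(v[3]-.055,-.139,.078)]))
```

```text
[ 0.59431033  0.00523115  0.11510983 -0.03913873] 6.595307338712128
[[-0.7, -0.3], [-0.0, -0.9], [1.1, 0.1], [-1.3, -0.4], [-0.2, -0.1], [-0.3, -0.4], [-0.2, -0.0], [0.3, -0.6], [-2.5, 0.0], [-1.4, -1.5], [-0.7, -1.0], [-0.2, 0.6], [0.3, 1.9], [-1.4, 0.7], [1.0, -0.0], [-1.8, 0.5], [1.1, 0.0], [-3.9, 0.4], [-0.8, -1.0], [3.9, -0.5], [-0.1, -0.1]]
seat [[0.65590003 0.01235221 0.036     ]] endL,R [[ 0.48482965  0.13249889  0.078     ]
 [ 0.51675956 -0.14366135  0.078     ]]
```

Call:
{"fn": "play_rows", "kwargs": {"moves": [[0, 0, 0, 0, 0, 5], [0, 0, 0, 0, 0, 4.9], [16.6, -37.3, 0, 0, 0, 0], [16.6, -37.3, 0, 0, 0, 0], [16.6, -37.3, 0, 0, 0, 0], [16.6, -37.3, 0, 0, 0, 0], [16.6, -37.3, 0, 0, 0, 0], [16.6, -37.3, 0, 0, 0, 0]], "jaw": 0}}

```text
t: 1.97
eef_pos: [0.2508, -0.3638, 0.2362]
orientation: [[0.993, 0.114, 0.0], [0.114, -0.993, -0.0], [0.0, 0.0, -1.0]]
force: [0.9, -0.7, 0.9]
grip_width: 0.0851
finger_force: 0.0
```

Call:
{"fn": "play_rows", "kwargs": {"moves": [[16.6, -37.3, 0, 0, 0, 0], [16.6, -37.3, 0, 0, 0, 0], [16.6, -37.3, 0, 0, 0, 0], [16.6, -37.3, 0, 0, 0, 0], [16.6, -37.3, 0, 0, 0, 0], [16.6, -37.3, 0, 0, 0, 0], [16.6, -37.3, 0, 0, 0, 0], [16.6, -37.3, 0, 0, 0, 0]]}}

```text
t: 2.63
eef_pos: [0.3486, -0.0521, 0.2368]
orientation: [[0.993, 0.114, 0.002], [0.114, -0.993, -0.001], [0.002, 0.001, -1.0]]
force: [1.2, -0.8, -0.6]
grip_width: 0.0859
finger_force: 0.0
```

Call:
{"fn": "play_rows", "kwargs": {"moves": [[16.6, -37.3, 0, 0, 0, 0], [16.6, -37.3, 0, 0, 0, 0], [16.6, -37.3, 0, 0, 0, 0], [16.6, -37.3, 0, 0, 0, 0], [16.6, -37.3, 0, 0, 0, 0], [16.6, -37.3, 0, 0, 0, 0], [16.6, -37.3, 0, 0, 0, 0], [0, 0, 0, 0, 0, 0]]}}

```text
t: 3.3
eef_pos: [0.4359, 0.2251, 0.2368]
orientation: [[0.993, 0.12, 0.003], [0.12, -0.993, 0.005], [0.004, -0.004, -1.0]]
force: [0.0, 0.1, 0.5]
grip_width: 0.0857
finger_force: 0.0
```

Call:
{"fn": "play_rows", "kwargs": {"moves": [[15.5, -35.6, 0, 0, 0, 0], [15.5, -35.6, 0, 0, 0, 0], [15.5, -35.6, 0, 0, 0, 0], [0, 0, 35, 0, 0, 0], [0, 0, 35, 0, 0, 0], [0, 0, 30, 0, 0, 0], [0, 0, 0, 0, 0, 0], [0, 0, 0, 0, 0, 0]]}}

```text
t: 3.97
eef_pos: [0.4662, 0.329, 0.1345]
orientation: [[0.993, 0.115, -0.004], [0.115, -0.993, -0.003], [-0.005, 0.002, -1.0]]
force: [-0.5, 0.3, 1.7]
grip_width: 0.0857
finger_force: 0.0
```

Run:
```python
from h import *
print(read_state()["eef_pos"])
S,T=camera("scene"),camera("top")
for l,c in(("ball_black",(30,26,22)),):
    a,b=ctr(S,l,c),ctr(T,l,c)
    print(a,b)
f=np.hstack([cv2.resize(S["frame"][80:200,290:420],None,fx=3,fy=3),cv2.resize(T["frame"][160:280,130:260],None,fx=3,fy=3)])
cv2.imwrite("pics/pick.png",f[:,:,::-1])
```

```text
[0.46617379 0.32899394 0.13446439]
(np.float64(1.3550091958778527), array([352.18182373, 149.65908813]), [342.8, 138.8, 20.1, 21.2]) None
```

View pics/pick.png

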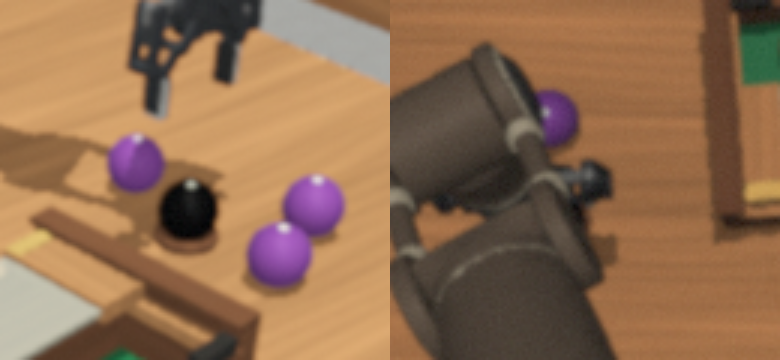

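The picture shows the open fingers above and around the black ball (crop 188,210), with the purple balls clear of them. I'll correct by about 8 mm and go down.

Call:
{"fn": "play_rows", "kwargs": {"moves": [[4.5, -7, 0, 0, 0, 0], [0, 0, 25, 0, 0, 0], [0, 0, 25, 0, 0, 0], [0, 0, 25, 0, 0, 0], [0, 0, 16, 0, 0, 0], [0, 0, 0, 0, 0, 0], [0, 0, 0, 0, 0, 0]]}}

```text
t: 4.75
eef_pos: [0.4717, 0.3381, 0.0455]
orientation: [[0.993, 0.115, -0.0], [0.115, -0.993, 0.0], [-0.0, -0.0, -1.0]]
force: [-0.1, 0.2, 0.4]
grip_width: 0.0855
finger_force: 0.0
```

Call:
{"fn": "play_rows", "kwargs": {"moves": [[0, 0, 0, 0, 0, 0], [0, 0, 0, 0, 0, 0], [0, 0, 0, 0, 0, 0], [0, 0, 0, 0, 0, 0], [0, 0, 0, 0, 0, 0], [0, 0, 0, 0, 0, 0]], "jaw": 0.6}}

```text
t: 5.25
eef_pos: [0.4729, 0.3387, 0.0475]
orientation: [[0.993, 0.115, 0.003], [0.115, -0.993, 0.002], [0.003, -0.002, -1.0]]
force: [-0.1, 0.5, 4.4]
grip_width: 0.0437
finger_force: 53.0
```

Call:
{"fn": "play_rows", "kwargs": {"moves": [[0, 0, 0, 0, 0, 0], [0, 0, 0, 0, 0, 0], [0, 0, 0, 0, 0, 0], [-1, 1, 6, 0, 0, 0], [-1, 1, 4, 0, 0, 0], [0, 0, 0, 0, 0, 0], [0, 0, 0, 0, 0, 0]], "jaw": 0}}

```text
t: 5.83
eef_pos: [0.4688, 0.3349, 0.0342]
orientation: [[0.993, 0.115, -0.002], [0.115, -0.993, -0.001], [-0.002, 0.001, -1.0]]
force: [0.1, -0.5, 0.0]
grip_width: 0.0857
finger_force: 0.0
```

Run:
```python
from h import *
print(read_state()["eef_pos"],read_state()["grip_width"])
S=camera("scene")
print(ctr(S,"ball_black",(30,26,22)))
cv2.imwrite("pics/pick2.png",cv2.resize(S["frame"][90:190,290:420,::-1],None,fx=5,fy=5))
```

```text
[0.46877807 0.33492718 0.03417365] 0.08568751606214335
(np.float64(3.3802706721065494), array([352.22076416, 149.6688385 ]), [347.1, 138.8, 14.5, 20.4])
```

View pics/pick2.png

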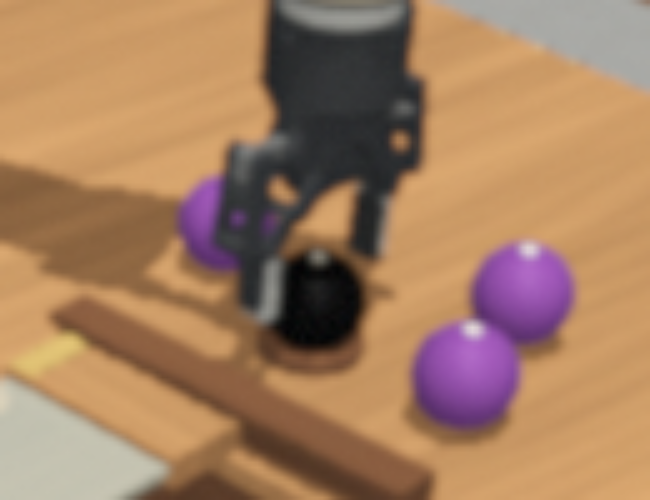

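The black ball still sits on its ring (crop 315,305), with the fingers either side of it at (260,285) and (370,225). I'll check the fingertip height by projecting it.

Run:
```python
from h import *
S=camera("scene");s=read_state();R=s["orientation"];p=s["eef_pos"]
for z in(0,6,12,25):
  for y in(-43,0,43): print(z,y,np.round((proj(S,p+R@np.array([0,y,z])/1000)[0]-[290,90])*5))
print("ball",(proj(S,[.470,.3366,.032])[0]-[290,90])*5)
```

```text
0 -43 [358. 267.]
0 0 [308. 294.]
0 43 [257. 323.]
6 -43 [357. 276.]
6 0 [307. 304.]
6 43 [256. 332.]
12 -43 [355. 285.]
12 0 [306. 313.]
12 43 [255. 342.]
25 -43 [353. 305.]
25 0 [304. 333.]
25 43 [253. 362.]
ball [309.48916258 298.60633163]
```

Call:
{"fn": "play_rows", "kwargs": {"moves": [[1, -2, 0, 0, 0, 0], [0, 0, 0, 0, 0, 0], [0, 0, 0, 0, 0, 0], [0, 0, 0, 0, 0, 0], [0, 0, 0, 0, 0, 0], [0, 0, 0, 0, 0, 0]], "jaw": 0.5}}

```text
t: 6.48
eef_pos: [0.471, 0.3382, 0.0363]
orientation: [[0.993, 0.115, 0.001], [0.115, -0.993, 0.001], [0.001, -0.001, -1.0]]
force: [-1.3, 0.1, 5.0]
grip_width: 0.0521
finger_force: 61.4
```

Call:
{"fn": "play_rows", "kwargs": {"moves": [[0, 0, 0, 0, 0, 0], [0, 0, 0, 0, 0, 0], [0, 0, 0, 0, 0, 0], [0, 0, 5, 0, 0, 0], [0, 0, 5, 0, 0, 0], [0, 0, 0, 0, 0, 0], [0, 0, 0, 0, 0, 0]], "jaw": 0.1}}

```text
t: 7.07
eef_pos: [0.4697, 0.3371, 0.0242]
orientation: [[0.993, 0.115, -0.002], [0.115, -0.993, -0.001], [-0.002, 0.001, -1.0]]
force: [-0.5, -0.2, 0.3]
grip_width: 0.0766
finger_force: 0.0
```

Call:
{"fn": "play_rows", "kwargs": {"moves": [[0, 0, 0, 0, 0, 0], [0, 0, 0, 0, 0, 0], [0, 0, 0, 0, 0, 0], [0, 0, 0, 0, 0, 0], [0, 0, 0, 0, 0, 0]], "jaw": 0.5}}

```text
t: 7.48
eef_pos: [0.4706, 0.3382, 0.0258]
orientation: [[0.993, 0.115, 0.001], [0.115, -0.993, 0.001], [0.001, -0.001, -1.0]]
force: [-1.8, 1.3, 2.9]
grip_width: 0.0546
finger_force: 62.6
```

Call:
{"fn": "play_rows", "kwargs": {"moves": [[0, 0, 0, 0, 0, 0], [0, 0, 0, 0, 0, 0], [0, 0, 0, 0, 0, 0], [0, 0, 4, 0, 0, 0], [0, 0, 3, 0, 0, 0], [0, 0, 0, 0, 0, 0], [0, 0, 0, 0, 0, 0]], "jaw": 0.1}}

```text
t: 8.07
eef_pos: [0.47, 0.3373, 0.0175]
orientation: [[0.993, 0.115, -0.001], [0.115, -0.993, -0.001], [-0.001, 0.001, -1.0]]
force: [-0.5, 1.3, -0.2]
grip_width: 0.0771
finger_force: 0.0
```

Call:
{"fn": "play_rows", "kwargs": {"moves": [[0, 0, 0, 0, 0, 0], [0, 0, 0, 0, 0, 0], [0, 0, 0, 0, 0, 0], [0, 0, 0, 0, 0, 0], [0, 0, 0, 0, 0, 0]], "jaw": 0.5}}

```text
t: 8.48
eef_pos: [0.4706, 0.3383, 0.0187]
orientation: [[0.993, 0.115, 0.001], [0.115, -0.993, 0.001], [0.001, -0.001, -1.0]]
force: [-1.8, 1.7, 2.9]
grip_width: 0.0545
finger_force: 62.7
```

Call:
{"fn": "play_rows", "kwargs": {"moves": [[0, 0, 0, 0, 0, 0], [0, 0, 0, 0, 0, 0], [0, 0, 0, 0, 0, 0], [0, 0, -6, 0, 0, 0], [0, 0, -5, 0, 0, 0], [0, 0, 0, 0, 0, 0], [0, 0, 0, 0, 0, 0]], "jaw": 0.1}}

```text
t: 9.07
eef_pos: [0.4711, 0.3379, 0.03]
orientation: [[0.993, 0.115, 0.001], [0.115, -0.993, 0.001], [0.002, -0.001, -1.0]]
force: [0.6, 0.1, -0.8]
grip_width: 0.0767
finger_force: 0.0
```

Call:
{"fn": "play_rows", "kwargs": {"moves": [[0, 0, 0, 0, 0, 0], [0, 0, 0, 0, 0, 0], [0, 0, 0, 0, 0, 0], [0, 0, 0, 0, 0, 0], [0, 0, 0, 0, 0, 0]], "jaw": 0.5}}

```text
t: 9.48
eef_pos: [0.4705, 0.3382, 0.0299]
orientation: [[0.993, 0.115, 0.0], [0.115, -0.993, 0.001], [0.0, -0.001, -1.0]]
force: [-1.9, 0.8, 5.3]
grip_width: 0.054
finger_force: 62.1
```

Call:
{"fn": "play_rows", "kwargs": {"moves": [[0, 0, -4, 0, 0, 0], [0, 0, -6, 0, 0, 0], [0, 0, 0, 0, 0, 0]]}}

```text
t: 9.73
eef_pos: [0.4707, 0.3376, 0.0397]
orientation: [[0.993, 0.115, 0.001], [0.115, -0.993, 0.0], [0.001, -0.0, -1.0]]
force: [0.1, 0.2, -1.9]
grip_width: 0.0541
finger_force: 63.2
```

Call:
{"fn": "play_rows", "kwargs": {"moves": [[0, 0, -25, 0, 0, 0], [0, 0, -30, 0, 0, 0], [0, 0, -30, 0, 0, 0], [0, 0, -30, 0, 0, 0], [0, 0, -30, 0, 0, 0], [10, 24, 0, 0, 0, 0], [14.6, 34.5, 0, 0, 0, 0], [14.6, 34.5, 0, 0, 0, 0]]}}

```text
t: 10.4
eef_pos: [0.5203, 0.2495, 0.1851]
orientation: [[0.993, 0.118, 0.002], [0.118, -0.993, 0.0], [0.002, -0.0, -1.0]]
force: [-0.7, 0.5, -2.2]
grip_width: 0.0541
finger_force: 64.0
```

Call:
{"fn": "play_rows", "kwargs": {"moves": [[14.6, 34.5, 0, 0, 0, 0], [14.6, 34.5, 0, 0, 0, 0], [14.6, 34.5, 0, 0, 0, 0], [14.6, 34.5, 0, 0, 0, 0], [14.6, 34.5, 0, 0, 0, 0], [14.6, 34.5, 0, 0, 0, 0], [10, 24, 0, 0, 0, 0], [9, 21, 0, 0, 0, 0]]}}

```text
t: 11.07
eef_pos: [0.6553, 0.0088, 0.1835]
orientation: [[0.994, 0.113, -0.001], [0.113, -0.994, -0.001], [-0.001, 0.001, -1.0]]
force: [0.8, 0.7, -1.1]
grip_width: 0.0534
finger_force: 63.9
```

Call:
{"fn": "play_rows", "kwargs": {"moves": [[0, 0, 0, 0, 0, 0], [0, 0, 0, 0, 0, 0], [0, 0, 0, 0, 0, 0]]}}

```text
t: 11.32
eef_pos: [0.6539, 0.0119, 0.1834]
orientation: [[0.993, 0.114, -0.002], [0.114, -0.993, 0.001], [-0.002, -0.001, -1.0]]
force: [-0.7, -0.5, -1.3]
grip_width: 0.0542
finger_force: 63.9
```

Run:
```python
from h import *
s=read_state();p=s["eef_pos"];R=s["orientation"];print(p,s["grip_width"],s["force"])
S,T=camera("scene"),camera("top")
a=ctr(S,"ball_black",(30,26,22));b=ctr(T,"ball_black",(30,26,22));print(a,b,proj(S,p+[0,0,.002]))
v=np.load("case.npy");seat=case2w(v[:3],(.062,0,.036))[0];print(seat,R.T@(seat-p)*1000)
cv2.imwrite("pics/place.png",cv2.resize(S["frame"][100:300,180:400,::-1],None,fx=3,fy=3))
```

```text
[0.65394737 0.01192093 0.18338416] 0.054175190257584126 [-0.68335231 -0.4993417  -1.2695521 ]
(np.float64(15.917317385549323), array([303.03125, 173.4375 ]), [292.4, 156.6, 27.4, 32.6]) None [[302.9846252  172.81394943]]
[0.65590003 0.01235221 0.036     ] [ 2.25843042e+00 -8.10057796e-02  1.47380399e+02]
```

View pics/place.png

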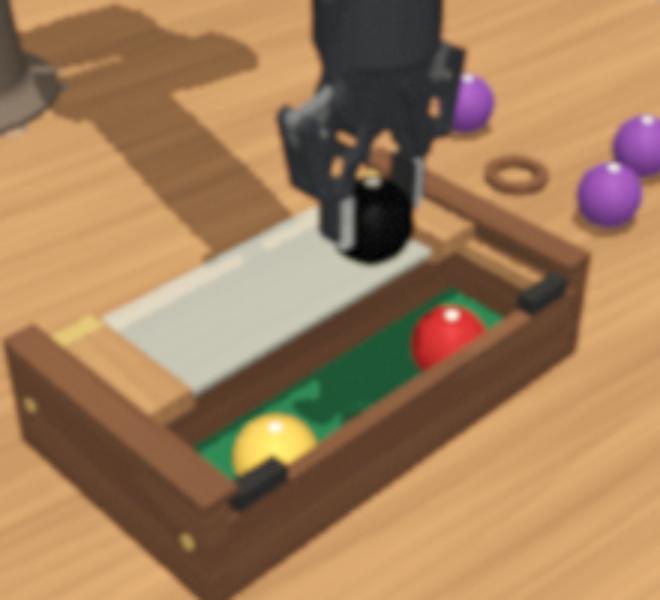

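The black ball is held (crop 372,222) at its expected place and hangs over the empty middle pocket. The ring is left behind and the other balls haven't moved. I'll lower it.

Call:
{"fn": "play_rows", "kwargs": {"moves": [[2.5, 0, 0, 0, 0, 0], [0, 0, 20, 0, 0, 0], [0, 0, 20, 0, 0, 0], [0, 0, 20, 0, 0, 0], [0, 0, 20, 0, 0, 0], [0, 0, 20, 0, 0, 0], [0, 0, 16, 0, 0, 0], [0, 0, 0, 0, 0, 0]]}}

```text
t: 12.18
eef_pos: [0.6538, 0.0127, 0.0639]
orientation: [[0.993, 0.116, -0.008], [0.116, -0.993, 0.0], [-0.008, -0.001, -1.0]]
force: [-0.2, 0.1, -2.1]
grip_width: 0.0537
finger_force: 63.9
```

Call:
{"fn": "play_rows", "kwargs": {"moves": [[0, 0, 0, 0, 0, 0], [0, 0, 0, 0, 0, 0]]}}

```text
t: 12.35
eef_pos: [0.6583, 0.0122, 0.0693]
orientation: [[0.993, 0.115, 0.002], [0.115, -0.993, -0.0], [0.002, 0.0, -1.0]]
force: [1.2, 0.3, -1.6]
grip_width: 0.0539
finger_force: 63.9
```

Call:
{"fn": "play_rows", "kwargs": {"moves": [[0, 0, 5, 0, 0, 0], [0, 0, 5, 0, 0, 0], [0, 0, 5, 0, 0, 0], [0, 0, 5, 0, 0, 0], [0, 0, 4, 0, 0, 0], [0, 0, 3, 0, 0, 0], [0, 0, 0, 0, 0, 0], [0, 0, 0, 0, 0, 0]]}}

```text
t: 13.02
eef_pos: [0.657, 0.0119, 0.0407]
orientation: [[0.993, 0.115, -0.001], [0.115, -0.993, 0.0], [-0.001, -0.0, -1.0]]
force: [-0.4, -0.3, -1.0]
grip_width: 0.0535
finger_force: 63.9
```

Call:
{"fn": "play_rows", "kwargs": {"moves": [[0, 0, 2, 0, 0, 0], [0, 0, 2, 0, 0, 0], [0, 0, 0, 0, 0, 0], [0, 0, 0, 0, 0, 0]]}}

```text
t: 13.35
eef_pos: [0.6572, 0.0119, 0.0371]
orientation: [[0.993, 0.115, -0.0], [0.115, -0.993, 0.0], [-0.0, -0.0, -1.0]]
force: [-0.9, 0.7, -2.1]
grip_width: 0.0537
finger_force: 63.9
```

Call:
{"fn": "play_rows", "kwargs": {"moves": [[0, 0, 1.5, 0, 0, 0], [0, 0, 1.5, 0, 0, 0], [0, 0, 0, 0, 0, 0], [0, 0, 0, 0, 0, 0]]}}

```text
t: 13.68
eef_pos: [0.6576, 0.0119, 0.0358]
orientation: [[0.993, 0.115, 0.0], [0.115, -0.993, -0.0], [0.0, 0.0, -1.0]]
force: [-3.6, 0.2, 5.7]
grip_width: 0.0536
finger_force: 64.8
```

Call:
{"fn": "play_rows", "kwargs": {"moves": [[-1.5, 0, 0, 0, 0, 0], [0, 0, 0, 0, 0, 0], [0, 0, 0, 0, 0, 0]]}}

```text
t: 13.93
eef_pos: [0.6562, 0.0117, 0.035]
orientation: [[0.993, 0.115, 0.001], [0.115, -0.993, -0.0], [0.001, 0.0, -1.0]]
force: [-1.3, -0.1, 4.5]
grip_width: 0.0536
finger_force: 64.4
```

Call:
{"fn": "play_rows", "kwargs": {"moves": [[0, 0, 0, 0, 0, 0], [0, 0, 0, 0, 0, 0], [0, 0, 0, 0, 0, 0], [0, 0, 0, 0, 0, 0], [0, 0, 0, 0, 0, 0]], "jaw": 0.22}}

```text
t: 14.35
eef_pos: [0.6556, 0.0117, 0.0338]
orientation: [[0.993, 0.115, -0.0], [0.115, -0.993, 0.0], [-0.0, -0.0, -1.0]]
force: [-0.3, -0.1, -0.5]
grip_width: 0.0664
finger_force: 0.0
```

Run:
```python
from h import *
S=camera("scene")
v=np.load("case.npy");seat=case2w(v[:3],(.062,0,.036))
print(proj(S,seat),[ctr(S,*k) and ctr(S,*k)[1:] for k in(("ball_black",(30,26,22)),("ball_red",(190,65,58)),("ball_yellow",(234,204,97)))])
cv2.imwrite("pics/rel.png",cv2.resize(S["frame"][130:290,200:380,::-1],None,fx=3.5,fy=3.5))
```

```text
[[302.1821281  232.49061429]] [(array([301.8125, 229.1875]), [293.5, 218.9, 16.9, 20.4]), (array([329.1010437 , 213.45854187]), [317.5, 201.2, 24.0, 21.9]), (array([270.5, 249.5]), [256.6, 238.6, 26.4, 20.2])]
```

View pics/rel.png

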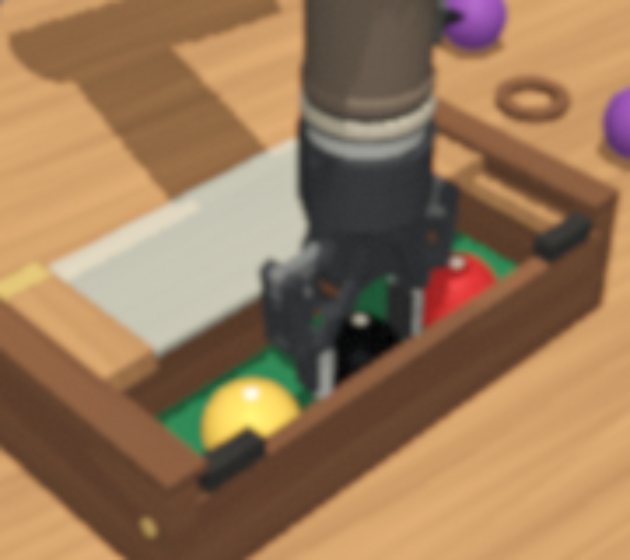

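The black ball sits in the middle pocket (crop 362,340), let go. Red and yellow haven't moved. Next I'll retreat straight up, close the fingers and go behind the left stile.

Call:
{"fn": "play_rows", "kwargs": {"moves": [[0, 0, -10, 0, 0, 0], [0, 0, -15, 0, 0, 0], [0, 0, -20, 0, 0, 0], [0, 0, -25, 0, 0, 0], [0, 0, -25, 0, 0, 0], [0, 0, -25, 0, 0, 0], [0, 0, -25, 0, 0, 0], [0, 0, -5, 0, 0, 0]]}}

```text
t: 15.37
eef_pos: [0.6598, 0.0116, 0.192]
orientation: [[0.993, 0.115, 0.012], [0.115, -0.993, -0.001], [0.012, 0.002, -1.0]]
force: [1.0, 0.4, 1.1]
grip_width: 0.0664
finger_force: 0.0
```

Call:
{"fn": "play_rows", "kwargs": {"moves": [[-31, -23, 0, 0, 0, 0], [-31, -23, 0, 0, 0, 0], [-31, -23, 0, 0, 0, 0], [-31, -23, 0, 0, 0, 0], [-31, -23, 0, 0, 0, 0], [-32, -24, 0, 0, 0, 0], [0, 0, 0, 0, 0, 0], [0, 0, 0, 0, 0, 0]], "jaw": 1}}

```text
t: 16.03
eef_pos: [0.4522, 0.1291, 0.1843]
orientation: [[0.993, 0.118, 0.0], [0.118, -0.993, -0.0], [0.0, 0.0, -1.0]]
force: [0.5, 0.2, 0.1]
grip_width: -0.0002
finger_force: 0.0
```

```bash
cat >> h.py <<'E'
def incase():
    s=read_state();v=np.load("case.npy");a=v[2];R=np.array([[np.cos(a),np.sin(a)],[-np.sin(a),np.cos(a)]])
    print("tcp in case mm",np.round(np.r_[R@(s["eef_pos"][:2]-v[:2]),s["eef_pos"][2]]*1000,1),"F case",np.round(R@s["force"][:2],1),s["grip_width"])
E
python3 - <<'E'
from h import *
incase()
S,T=camera("scene"),camera("top")
v=np.load("case.npy");seat=case2w(v[:3],(.062,0,.036))
a,b=ctr(S,"ball_black",(30,26,22)),ctr(T,"ball_black",(30,26,22))
print(proj(S,seat),proj(T,seat),a and a[1:],b and b[1:])
cv2.imwrite("pics/chk.png",cv2.resize(np.vstack([S["frame"][130:300,170:390],T["frame"][130:240,200:420]])[:,:,::-1],None,fx=2.1,fy=2.1))
E
```

```text
tcp in case mm [-126.9  139.4  184.3] F case [0.5 0.1] -0.00018020845833822437
[[302.1821281  232.49061429]] [[298.17409278 172.40890382]] (array([301.07244873, 231.72463989]), [289.3, 219.9, 21.6, 23.2]) (array([298.55404663, 173.20269775]), [291.7, 161.3, 16.6, 20.4])
```

View pics/chk.png

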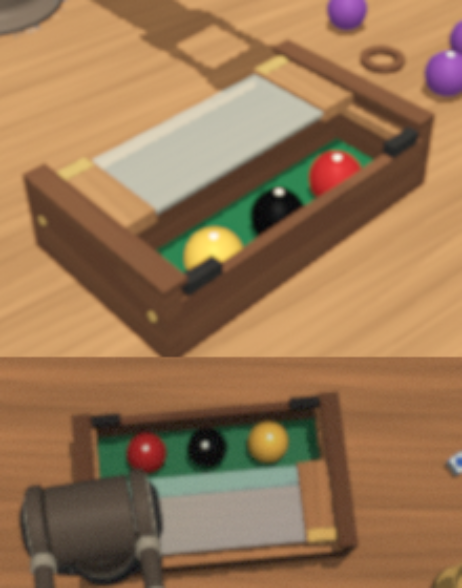

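The black ball is seated between red and yellow in both views, and the lid is still square. Now down behind the left end.

Call:
{"fn": "play_rows", "kwargs": {"moves": [[0, 0, 22, 0, 0, 0], [0, 0, 22, 0, 0, 0], [0, 0, 22, 0, 0, 0], [0, 0, 21, 0, 0, 0], [0, 0, 0, 0, 0, 0], [4, 0, 0, 0, 0, 0], [4, 0, 0, 0, 0, 0], [0, 0, 0, 0, 0, 0]]}}

```text
t: 16.9
eef_pos: [0.4653, 0.1295, 0.099]
orientation: [[0.993, 0.114, 0.005], [0.114, -0.993, 0.001], [0.005, -0.0, -1.0]]
force: [0.6, 1.2, 0.2]
grip_width: -0.0002
finger_force: 0.0
```

Call:
{"fn": "play_rows", "kwargs": {"moves": [[2, 0, 0, 0, 0, 0], [2, 0, 0, 0, 0, 0], [2, 0, 0, 0, 0, 0], [0, 0, 0, 0, 0, 0]]}}

```text
t: 17.23
eef_pos: [0.4689, 0.1301, 0.0978]
orientation: [[0.993, 0.115, 0.002], [0.115, -0.993, 0.0], [0.002, -0.0, -1.0]]
force: [0.5, -0.2, -0.1]
grip_width: -0.0004
finger_force: 0.0
```

Call:
{"fn": "play_rows", "kwargs": {"moves": [[2, 0, 0, 0, 0, 0], [2, 0, 0, 0, 0, 0], [2, 0, 0, 0, 0, 0], [1, 0, 0, 0, 0, 0], [0, 0, 0, 0, 0, 0]]}}

```text
t: 17.65
eef_pos: [0.4753, 0.1308, 0.0972]
orientation: [[0.993, 0.115, 0.0], [0.115, -0.993, 0.0], [0.0, -0.0, -1.0]]
force: [-0.0, -0.2, -0.4]
grip_width: -0.0001
finger_force: 0.0
```

Call:
{"fn": "play_rows", "kwargs": {"moves": [[1.5, 0, 0, 0, 0, 0], [1.5, 0, 0, 0, 0, 0], [1.5, 0, 0, 0, 0, 0], [0, 0, 0, 0, 0, 0]]}}

```text
t: 17.98
eef_pos: [0.4799, 0.1313, 0.0973]
orientation: [[0.993, 0.115, 0.0], [0.115, -0.993, 0.0], [0.0, -0.0, -1.0]]
force: [0.9, -0.8, -0.1]
grip_width: 0.0001
finger_force: 0.0
```

Call:
{"fn": "play_rows", "kwargs": {"moves": [[1.5, 0, 0, 0, 0, 0], [1.5, 0, 0, 0, 0, 0], [1.5, 0, 0, 0, 0, 0], [0, 0, 0, 0, 0, 0]]}}

```text
t: 18.32
eef_pos: [0.4844, 0.1318, 0.0973]
orientation: [[0.993, 0.115, 0.001], [0.115, -0.993, 0.0], [0.001, -0.0, -1.0]]
force: [-0.7, 0.3, -0.2]
grip_width: -0.0001
finger_force: 0.0
```

Run:
```python
from h import *
incase()
S=camera("scene");s=read_state()
o=np.array([240,90])
for z in(0,10,15,20,25): print(z,np.round((proj(S,s["eef_pos"]+s["orientation"]@np.array([0,0,z])/1000)[0]-o)*5))
v=np.load("case.npy")
print(np.round((proj(S,case2w(v[:3],[(-.094,.116,.086),(-.094,.162,.086),(.016,.116,.086),(.016,.162,.086)]))-o)*5))
cv2.imwrite("pics/end.png",cv2.resize(S["frame"][90:210,240:390,::-1],None,fx=5,fy=5))
```

```text
tcp in case mm [-94.7 138.4  97.3] F case [-0.6  0.4] -9.796479776574131e-05
0 [283. 327.]
10 [283. 344.]
15 [283. 353.]
20 [282. 362.]
25 [282. 371.]
[[251. 365.]
 [318. 329.]
 [422. 459.]
 [490. 420.]]
```

View pics/end.png

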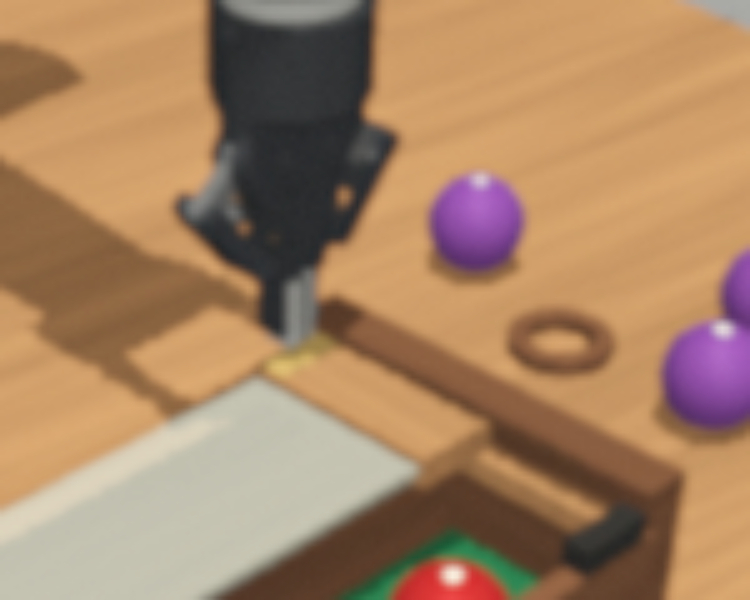

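The fingers end at (297,348), just above the brass strip, and I read no contact force. The fingertips are passing over the lid edge, shorter than assumed. I'll back off, go lower and come in again.

Call:
{"fn": "play_rows", "kwargs": {"moves": [[0, 0, -4, 0, 0, 0], [-10, 0, 0, 0, 0, 0], [-10, 0, 0, 0, 0, 0], [-10, 0, 0, 0, 0, 0], [0, 0, 8, 0, 0, 0], [0, 0, 7.5, 0, 0, 0], [0, 0, 0, 0, 0, 0], [0, 0, 0, 0, 0, 0]]}}

```text
t: 19.03
eef_pos: [0.4536, 0.1283, 0.0849]
orientation: [[0.993, 0.115, -0.001], [0.115, -0.993, -0.0], [-0.001, 0.0, -1.0]]
force: [-0.0, -0.2, 0.6]
grip_width: 0.0001
finger_force: 0.0
```

Call:
{"fn": "play_rows", "kwargs": {"moves": [[3, 0, 0, 0, 0, 0], [3, 0, 0, 0, 0, 0], [3, 0, 0, 0, 0, 0], [2, 0, 0, 0, 0, 0], [0, 0, 0, 0, 0, 0], [0, 0, 0, 0, 0, 0]]}}

```text
t: 19.53
eef_pos: [0.4654, 0.1297, 0.0858]
orientation: [[0.993, 0.115, 0.0], [0.115, -0.993, 0.0], [0.0, -0.0, -1.0]]
force: [0.3, -0.3, -0.2]
grip_width: -0.0002
finger_force: 0.0
```

Call:
{"fn": "play_rows", "kwargs": {"moves": [[2, 0, 0, 0, 0, 0], [2, 0, 0, 0, 0, 0], [1, 0, 0, 0, 0, 0], [0, 0, 0, 0, 0, 0]]}}

```text
t: 19.87
eef_pos: [0.4704, 0.1303, 0.0858]
orientation: [[0.993, 0.115, 0.0], [0.115, -0.993, 0.0], [0.0, -0.0, -1.0]]
force: [-0.5, 0.4, -0.5]
grip_width: -0.0001
finger_force: 0.0
```

Call:
{"fn": "play_rows", "kwargs": {"moves": [[1.5, 0, 0, 0, 0, 0], [1.5, 0, 0, 0, 0, 0], [1.5, 0, 0, 0, 0, 0], [0, 0, 0, 0, 0, 0]]}}

```text
t: 20.2
eef_pos: [0.4733, 0.1306, 0.0853]
orientation: [[0.993, 0.115, -0.003], [0.115, -0.993, -0.0], [-0.003, -0.0, -1.0]]
force: [-4.6, -0.4, 2.5]
grip_width: -0.0002
finger_force: 1.8
```

Call:
{"fn": "play_rows", "kwargs": {"moves": [[1.5, 0, 0, 0, 0, 0], [1.5, 0, 0, 0, 0, 0], [0, 0, 0, 0, 0, 0]]}}

```text
t: 20.45
eef_pos: [0.4777, 0.1313, 0.0855]
orientation: [[0.993, 0.115, 0.001], [0.115, -0.993, 0.0], [0.001, -0.0, -1.0]]
force: [-2.1, 0.8, -0.8]
grip_width: 0.0001
finger_force: 1.0
```

Call:
{"fn": "play_rows", "kwargs": {"moves": [[1.5, 0, 0, 0, 0, 0], [1.5, 0, 0, 0, 0, 0], [1.5, 0, 0, 0, 0, 0], [0, 0, 0, 0, 0, 0]]}}

```text
t: 20.78
eef_pos: [0.4827, 0.1316, 0.0857]
orientation: [[0.993, 0.115, 0.001], [0.115, -0.993, -0.0], [0.001, 0.0, -1.0]]
force: [-2.0, 0.6, -0.5]
grip_width: -0.0001
finger_force: 0.7
```

Call:
{"fn": "play_rows", "kwargs": {"moves": [[1.5, 0, 0, 0, 0, 0], [1.5, 0, 0, 0, 0, 0], [0, 0, 0, 0, 0, 0]]}}

```text
t: 21.03
eef_pos: [0.4854, 0.132, 0.0858]
orientation: [[0.993, 0.115, 0.001], [0.115, -0.993, 0.0], [0.001, -0.0, -1.0]]
force: [-2.5, 0.4, -1.8]
grip_width: 0.0004
finger_force: 1.0
```

Call:
{"fn": "play_rows", "kwargs": {"moves": [[-12, 0, 0, 0, 0, 0], [-10, 0, 0, 0, 0, 0], [0, 40, 0, 0, 0, 0], [0, 40, 0, 0, 0, 0], [0, 40, 0, 0, 0, 0], [0, 40, 0, 0, 0, 0], [0, 40, 0, 0, 0, 0], [0, 40, 0, 0, 0, 0]]}}

```text
t: 21.7
eef_pos: [0.4912, -0.1114, 0.0863]
orientation: [[0.993, 0.115, 0.003], [0.115, -0.993, -0.001], [0.003, 0.002, -1.0]]
force: [1.3, 0.7, 0.1]
grip_width: -0.0002
finger_force: 0.0
```

Call:
{"fn": "play_rows", "kwargs": {"moves": [[0, 38, 0, 0, 0, 0], [0, 0, 0, 0, 0, 0], [0, 0, 0, 0, 0, 0], [3, 0, 0, 0, 0, 0], [3, 0, 0, 0, 0, 0], [0, 0, 0, 0, 0, 0]]}}

```text
t: 22.2
eef_pos: [0.5016, -0.1448, 0.0858]
orientation: [[0.993, 0.117, 0.001], [0.117, -0.993, -0.0], [0.001, 0.0, -1.0]]
force: [0.9, 0.2, -0.4]
grip_width: -0.0002
finger_force: 0.0
```

```bash
python3 -c "
from h import *
incase()"
```

```text
tcp in case mm [-109.4 -138.4   85.8] F case [0.9 0.1] -0.000179107812430168
```

Call:
{"fn": "play_rows", "kwargs": {"moves": [[2, 0, 0, 0, 0, 0], [1.5, 0, 0, 0, 0, 0], [1.5, 0, 0, 0, 0, 0], [1.5, 0, 0, 0, 0, 0], [1.5, 0, 0, 0, 0, 0], [0, 0, 0, 0, 0, 0]]}}

```text
t: 22.7
eef_pos: [0.5089, -0.1449, 0.0855]
orientation: [[0.993, 0.115, -0.0], [0.115, -0.993, 0.0], [-0.0, -0.0, -1.0]]
force: [-2.2, -0.1, -0.1]
grip_width: -0.0001
finger_force: 0.8
```

Call:
{"fn": "play_rows", "kwargs": {"moves": [[1.5, 0, 0, 0, 0, 0], [1.5, 0, 0, 0, 0, 0], [1.5, 0, 0, 0, 0, 0], [0, 0, 0, 0, 0, 0]]}}

```text
t: 23.03
eef_pos: [0.5139, -0.1448, 0.0856]
orientation: [[0.993, 0.115, 0.001], [0.115, -0.993, -0.0], [0.001, 0.0, -1.0]]
force: [-1.3, -0.3, -1.2]
grip_width: -0.0003
finger_force: 0.4
```

Call:
{"fn": "play_rows", "kwargs": {"moves": [[1.5, 0, 0, 0, 0, 0], [1.5, 0, 0, 0, 0, 0], [1.5, 0, 0, 0, 0, 0], [1.5, 0, 0, 0, 0, 0], [0, 0, 0, 0, 0, 0]]}}

```text
t: 23.45
eef_pos: [0.5197, -0.1442, 0.0857]
orientation: [[0.993, 0.115, 0.001], [0.115, -0.993, -0.0], [0.0, 0.0, -1.0]]
force: [-1.6, -0.6, -0.7]
grip_width: 0.0
finger_force: 0.9
```

Call:
{"fn": "play_rows", "kwargs": {"moves": [[1.5, 0, 0, 0, 0, 0], [1.5, 0, 0, 0, 0, 0], [1.5, 0, 0, 0, 0, 0], [0, 0, 0, 0, 0, 0]]}}

```text
t: 23.78
eef_pos: [0.5239, -0.1436, 0.0857]
orientation: [[0.993, 0.115, 0.0], [0.115, -0.993, -0.0], [-0.0, 0.0, -1.0]]
force: [-1.8, -2.6, 0.5]
grip_width: -0.0004
finger_force: 1.4
```

Call:
{"fn": "play_rows", "kwargs": {"moves": [[1.5, 0, 0, 0, 0, 0], [1.5, 0, 0, 0, 0, 0], [0, 0, 0, 0, 0, 0]]}}

```text
t: 24.03
eef_pos: [0.5245, -0.1434, 0.0855]
orientation: [[0.993, 0.116, -0.006], [0.116, -0.993, -0.0], [-0.006, -0.0, -1.0]]
force: [-8.6, -4.3, 4.2]
grip_width: 0.0001
finger_force: 4.3
```

Call:
{"fn": "play_rows", "kwargs": {"moves": [[-9, 0, 0, 0, 0, 0], [-9, 0, 0, 0, 0, 0], [0, -40, 0, 0, 0, 0], [0, -40, 0, 0, 0, 0], [0, -40, 0, 0, 0, 0], [0, -40, 0, 0, 0, 0], [0, -40, 0, 0, 0, 0], [0, -40, 0, 0, 0, 0]]}}

```text
t: 24.7
eef_pos: [0.4811, 0.0955, 0.0862]
orientation: [[0.994, 0.114, 0.002], [0.114, -0.994, 0.002], [0.003, -0.001, -1.0]]
force: [0.5, -0.1, -1.2]
grip_width: -0.0
finger_force: 0.0
```

Call:
{"fn": "play_rows", "kwargs": {"moves": [[0, -38, 0, 0, 0, 0], [0, 0, 0, 0, 0, 0], [0, 0, 0, 0, 0, 0], [3, 0, 0, 0, 0, 0], [2, 0, 0, 0, 0, 0], [1.5, 0, 0, 0, 0, 0], [1.5, 0, 0, 0, 0, 0], [0, 0, 0, 0, 0, 0]]}}

```text
t: 25.37
eef_pos: [0.4857, 0.1309, 0.0857]
orientation: [[0.994, 0.112, 0.0], [0.112, -0.994, 0.0], [0.0, -0.0, -1.0]]
force: [-0.2, 0.7, 0.2]
grip_width: 0.0001
finger_force: 0.0
```

```bash
python3 -c "
from h import *
incase()"
```

```text
tcp in case mm [-93.5 137.3  85.7] F case [-0.1  0.7] 0.00011658381042799078
```

Call:
{"fn": "play_rows", "kwargs": {"moves": [[1.5, -0.5, 0, 0, 0, 0], [1.5, -0.5, 0, 0, 0, 0], [1.5, 0, 0, 0, 0, 0], [1.5, 0, 0, 0, 0, 0], [0, 0, 0, 0, 0, 0]]}}

```text
t: 25.78
eef_pos: [0.4879, 0.1331, 0.0849]
orientation: [[0.993, 0.115, -0.007], [0.115, -0.993, -0.001], [-0.007, 0.001, -1.0]]
force: [-5.7, -2.7, 3.2]
grip_width: 0.0002
finger_force: 2.9
```

Call:
{"fn": "play_rows", "kwargs": {"moves": [[1.7, 0, 0, 0, 0, 0], [1.7, 0, 0, 0, 0, 0], [1.7, 0, 0, 0, 0, 0], [0, 0, 0, 0, 0, 0]]}}

```text
t: 26.12
eef_pos: [0.4961, 0.1344, 0.0855]
orientation: [[0.993, 0.115, 0.0], [0.115, -0.993, 0.0], [0.0, -0.0, -1.0]]
force: [-1.5, 0.2, -0.6]
grip_width: -0.0001
finger_force: 0.7
```

Call:
{"fn": "play_rows", "kwargs": {"moves": [[1.5, 0, 0, 0, 0, 0], [1.5, 0, 0, 0, 0, 0], [0, 0, 0, 0, 0, 0]]}}

```text
t: 26.37
eef_pos: [0.4992, 0.1347, 0.0857]
orientation: [[0.993, 0.115, 0.001], [0.115, -0.993, 0.0], [0.001, -0.0, -1.0]]
force: [-2.1, 0.7, -0.7]
grip_width: 0.0001
finger_force: 0.8
```

Call:
{"fn": "play_rows", "kwargs": {"moves": [[1.7, 0, 0, 0, 0, 0], [1.7, 0, 0, 0, 0, 0], [0, 0, 0, 0, 0, 0]]}}

```text
t: 26.62
eef_pos: [0.5028, 0.135, 0.0858]
orientation: [[0.993, 0.115, 0.001], [0.115, -0.993, 0.0], [0.001, -0.0, -1.0]]
force: [-1.5, 0.5, 0.1]
grip_width: -0.0004
finger_force: 0.8
```

Call:
{"fn": "play_rows", "kwargs": {"moves": [[1.5, 0, 0, 0, 0, 0], [1.5, 0, 0, 0, 0, 0], [0, 0, 0, 0, 0, 0]]}}

```text
t: 26.87
eef_pos: [0.5056, 0.1354, 0.0858]
orientation: [[0.993, 0.115, 0.001], [0.115, -0.993, 0.0], [0.001, -0.0, -1.0]]
force: [-2.2, 1.4, -0.8]
grip_width: -0.0001
finger_force: 1.0
```

Call:
{"fn": "play_rows", "kwargs": {"moves": [[1.5, 0, 0, 0, 0, 0], [0, 0, 0, 0, 0, 0]]}}

```text
t: 27.03
eef_pos: [0.5069, 0.1356, 0.0857]
orientation: [[0.993, 0.115, 0.0], [0.115, -0.993, 0.0], [0.0, -0.0, -1.0]]
force: [-2.3, 2.4, -0.3]
grip_width: -0.0001
finger_force: 1.2
```

Call:
{"fn": "play_rows", "kwargs": {"moves": [[-12, 0, 0, 0, 0, 0], [-10, 0, 0, 0, 0, 0], [0, 40, 0, 0, 0, 0], [0, 40, 0, 0, 0, 0], [0, 40, 0, 0, 0, 0], [0, 40, 0, 0, 0, 0], [0, 40, 0, 0, 0, 0], [0, 40, 0, 0, 0, 0]]}}

```text
t: 27.7
eef_pos: [0.513, -0.108, 0.0863]
orientation: [[0.993, 0.115, 0.003], [0.115, -0.993, -0.002], [0.003, 0.002, -1.0]]
force: [0.4, 0.4, -0.4]
grip_width: 0.0
finger_force: 0.0
```

Call:
{"fn": "play_rows", "kwargs": {"moves": [[0, 37, 0, 0, 0, 0], [0, 0, 0, 0, 0, 0], [3, 0, 0, 0, 0, 0], [3, 0, 0, 0, 0, 0], [2, 0, 0, 0, 0, 0], [2, 0, 0, 0, 0, 0], [2, 0, 0, 0, 0, 0], [0, 0, 0, 0, 0, 0]]}}

```text
t: 28.37
eef_pos: [0.5283, -0.14, 0.0856]
orientation: [[0.993, 0.117, -0.001], [0.117, -0.993, -0.0], [-0.001, -0.0, -1.0]]
force: [-1.9, -0.5, 0.7]
grip_width: -0.0002
finger_force: 1.1
```

Call:
{"fn": "play_rows", "kwargs": {"moves": [[1.5, 0, 0, 0, 0, 0], [1.5, 0, 0, 0, 0, 0], [1.5, 0, 0, 0, 0, 0], [0, 0, 0, 0, 0, 0]]}}

```text
t: 28.7
eef_pos: [0.5334, -0.1402, 0.0856]
orientation: [[0.993, 0.115, 0.001], [0.115, -0.993, 0.0], [0.001, -0.0, -1.0]]
force: [-1.7, 0.3, 1.2]
grip_width: -0.0
finger_force: 0.8
```

```bash
python3 -c "
from h import *
incase()"
```

```text
tcp in case mm [ -77.2 -137.4   85.6] F case [-1.7  0.5] -4.507606150612948e-05
```

Call:
{"fn": "play_rows", "kwargs": {"moves": [[1.7, 0, 0, 0, 0, 0], [1.7, 0, 0, 0, 0, 0], [1.7, 0, 0, 0, 0, 0], [1.7, 0, 0, 0, 0, 0], [0, 0, 0, 0, 0, 0]]}}

```text
t: 29.12
eef_pos: [0.5405, -0.1398, 0.0857]
orientation: [[0.993, 0.115, 0.001], [0.115, -0.993, -0.0], [0.001, 0.001, -1.0]]
force: [-1.1, -1.0, -0.5]
grip_width: 0.0001
finger_force: 0.6
```

Call:
{"fn": "play_rows", "kwargs": {"moves": [[1.5, 0, 0, 0, 0, 0], [1.5, 0, 0, 0, 0, 0], [0, 0, 0, 0, 0, 0]]}}

```text
t: 29.37
eef_pos: [0.5431, -0.1394, 0.0857]
orientation: [[0.993, 0.115, 0.001], [0.115, -0.993, -0.0], [0.001, 0.0, -1.0]]
force: [-1.8, -2.2, -0.2]
grip_width: -0.0001
finger_force: 1.0
```

Call:
{"fn": "play_rows", "kwargs": {"moves": [[1.5, 0, 0, 0, 0, 0], [1.5, 0, 0, 0, 0, 0], [0, 0, 0, 0, 0, 0]]}}

```text
t: 29.62
eef_pos: [0.5445, -0.1392, 0.0856]
orientation: [[0.993, 0.116, -0.003], [0.116, -0.993, -0.0], [-0.003, 0.0, -1.0]]
force: [-5.7, -3.8, 1.9]
grip_width: 0.0004
finger_force: 3.1
```

Call:
{"fn": "play_rows", "kwargs": {"moves": [[-8, 0, 0, 0, 0, 0], [-8, 0, 0, 0, 0, 0], [0, -40, 0, 0, 0, 0], [0, -40, 0, 0, 0, 0], [0, -40, 0, 0, 0, 0], [0, -40, 0, 0, 0, 0], [0, -40, 0, 0, 0, 0], [0, -40, 0, 0, 0, 0]]}}

```text
t: 30.28
eef_pos: [0.502, 0.0999, 0.0862]
orientation: [[0.994, 0.114, 0.002], [0.114, -0.994, 0.001], [0.002, -0.001, -1.0]]
force: [0.9, 0.2, -0.4]
grip_width: -0.0003
finger_force: 0.0
```

Call:
{"fn": "play_rows", "kwargs": {"moves": [[0, -36, 0, 0, 0, 0], [0, 0, 0, 0, 0, 0], [3, 0, 0, 0, 0, 0], [3, 0, 0, 0, 0, 0], [2, 0, 0, 0, 0, 0], [1.5, 0, 0, 0, 0, 0], [1.5, 0, 0, 0, 0, 0], [0, 0, 0, 0, 0, 0]]}}

```text
t: 30.95
eef_pos: [0.5094, 0.1336, 0.0856]
orientation: [[0.994, 0.113, -0.0], [0.113, -0.994, 0.0], [-0.0, -0.0, -1.0]]
force: [0.3, -0.1, -0.2]
grip_width: -0.0001
finger_force: 0.0
```

Call:
{"fn": "play_rows", "kwargs": {"moves": [[1.5, 0, 0, 0, 0, 0], [1.5, 0, 0, 0, 0, 0], [1.5, 0, 0, 0, 0, 0], [0, 0, 0, 0, 0, 0]]}}

```text
t: 31.28
eef_pos: [0.5134, 0.1352, 0.0853]
orientation: [[0.993, 0.114, -0.0], [0.114, -0.993, 0.0], [-0.0, -0.0, -1.0]]
force: [-1.4, 0.7, -0.7]
grip_width: -0.0
finger_force: 0.7
```

```bash
python3 -c "
from h import *
incase()"
```

```text
tcp in case mm [-65.4 138.4  85.3] F case [-1.3  0.8] -4.972025751127225e-05
```

Call:
{"fn": "play_rows", "kwargs": {"moves": [[1.7, 0, 0, 0, 0, 0], [1.7, 0, 0, 0, 0, 0], [1.7, 0, 0, 0, 0, 0], [1.7, 0, 0, 0, 0, 0], [0, 0, 0, 0, 0, 0]]}}

```text
t: 31.7
eef_pos: [0.521, 0.1362, 0.0857]
orientation: [[0.993, 0.115, 0.001], [0.115, -0.993, 0.0], [0.001, -0.0, -1.0]]
force: [-2.1, 0.2, -0.7]
grip_width: -0.0
finger_force: 0.5
```

Call:
{"fn": "play_rows", "kwargs": {"moves": [[1.5, 0, 0, 0, 0, 0], [1.5, 0, 0, 0, 0, 0], [0, 0, 0, 0, 0, 0]]}}

```text
t: 31.95
eef_pos: [0.5236, 0.1365, 0.0858]
orientation: [[0.993, 0.115, 0.0], [0.115, -0.993, 0.0], [0.001, -0.0, -1.0]]
force: [-1.2, 0.4, -0.7]
grip_width: -0.0
finger_force: 0.8
```

Call:
{"fn": "play_rows", "kwargs": {"moves": [[1.5, 0, 0, 0, 0, 0], [1.5, 0, 0, 0, 0, 0], [0, 0, 0, 0, 0, 0]]}}

```text
t: 32.2
eef_pos: [0.5262, 0.137, 0.0857]
orientation: [[0.993, 0.114, -0.0], [0.114, -0.993, 0.001], [-0.0, -0.001, -1.0]]
force: [-2.6, 1.4, 0.4]
grip_width: 0.0
finger_force: 1.3
```

Call:
{"fn": "play_rows", "kwargs": {"moves": [[-11, 0, 0, 0, 0, 0], [-11, 0, 0, 0, 0, 0], [0, 40, 0, 0, 0, 0], [0, 40, 0, 0, 0, 0], [0, 40, 0, 0, 0, 0], [0, 40, 0, 0, 0, 0], [0, 40, 0, 0, 0, 0], [0, 40, 0, 0, 0, 0]]}}

```text
t: 32.87
eef_pos: [0.5336, -0.107, 0.0866]
orientation: [[0.993, 0.115, 0.004], [0.115, -0.993, -0.002], [0.004, 0.002, -1.0]]
force: [0.9, -0.2, -0.7]
grip_width: -0.0001
finger_force: 0.0
```

Call:
{"fn": "play_rows", "kwargs": {"moves": [[0, 38, 0, 0, 0, 0], [0, 0, 0, 0, 0, 0], [3, 0, 0, 0, 0, 0], [3, 0, 0, 0, 0, 0], [2, 0, 0, 0, 0, 0], [2, 0, 0, 0, 0, 0], [1.5, 0, 0, 0, 0, 0], [0, 0, 0, 0, 0, 0]]}}

```text
t: 33.53
eef_pos: [0.5473, -0.1403, 0.0856]
orientation: [[0.993, 0.116, -0.001], [0.116, -0.993, -0.0], [-0.001, 0.0, -1.0]]
force: [-2.3, -0.5, 0.5]
grip_width: -0.0002
finger_force: 1.1
```

Call:
{"fn": "play_rows", "kwargs": {"moves": [[1.5, 0, 0, 0, 0, 0], [1.5, 0, 0, 0, 0, 0], [1.5, 0, 0, 0, 0, 0], [0, 0, 0, 0, 0, 0]]}}

```text
t: 33.87
eef_pos: [0.5525, -0.14, 0.0856]
orientation: [[0.993, 0.115, 0.0], [0.115, -0.993, 0.0], [0.0, -0.0, -1.0]]
force: [-1.0, -0.9, 0.6]
grip_width: -0.0001
finger_force: 0.9
```

Call:
{"fn": "play_rows", "kwargs": {"moves": [[1.5, 0, 0, 0, 0, 0], [1.5, 0, 0, 0, 0, 0], [1.5, 0, 0, 0, 0, 0], [0, 0, 0, 0, 0, 0]]}}

```text
t: 34.2
eef_pos: [0.5572, -0.1396, 0.0856]
orientation: [[0.993, 0.115, 0.001], [0.115, -0.993, 0.0], [0.001, 0.0, -1.0]]
force: [-1.2, -1.5, -0.4]
grip_width: -0.0002
finger_force: 0.5
```

```bash
python3 -c "
from h import *
incase()"
```

```text
tcp in case mm [ -53.5 -139.6   85.6] F case [-1.4 -1.4] -0.00020711645415902096
```

Call:
{"fn": "play_rows", "kwargs": {"moves": [[1.5, 0, 0, 0, 0, 0], [1.5, 0, 0, 0, 0, 0], [1.5, 0, 0, 0, 0, 0], [0, 0, 0, 0, 0, 0]]}}

```text
t: 34.53
eef_pos: [0.5616, -0.1393, 0.0857]
orientation: [[0.993, 0.115, 0.001], [0.115, -0.993, -0.0], [0.001, 0.0, -1.0]]
force: [-0.3, -0.5, 1.4]
grip_width: -0.0
finger_force: 0.7
```

Call:
{"fn": "play_rows", "kwargs": {"moves": [[1.5, 0, 0, 0, 0, 0], [1.5, 0, 0, 0, 0, 0], [0, 0, 0, 0, 0, 0]]}}

```text
t: 34.78
eef_pos: [0.5641, -0.1391, 0.0856]
orientation: [[0.993, 0.115, -0.0], [0.115, -0.993, -0.0], [-0.0, 0.0, -1.0]]
force: [-2.5, -1.8, 0.7]
grip_width: 0.0
finger_force: 1.5
```

Call:
{"fn": "play_rows", "kwargs": {"moves": [[1.5, 0, 0, 0, 0, 0], [1, 0, 0, 0, 0, 0], [0, 0, 0, 0, 0, 0]]}}

```text
t: 35.03
eef_pos: [0.5643, -0.139, 0.0856]
orientation: [[0.993, 0.116, -0.006], [0.116, -0.993, -0.0], [-0.006, -0.0, -1.0]]
force: [-7.7, -4.5, 4.5]
grip_width: -0.0
finger_force: 4.1
```

Call:
{"fn": "play_rows", "kwargs": {"moves": [[-8, 0, 0, 0, 0, 0], [-8, 0, 0, 0, 0, 0], [0, -40, 0, 0, 0, 0], [0, -40, 0, 0, 0, 0], [0, -40, 0, 0, 0, 0], [0, -40, 0, 0, 0, 0], [0, -40, 0, 0, 0, 0], [0, -40, 0, 0, 0, 0]]}}

```text
t: 35.7
eef_pos: [0.5231, 0.1004, 0.0862]
orientation: [[0.994, 0.114, 0.003], [0.114, -0.994, 0.002], [0.003, -0.001, -1.0]]
force: [1.0, -0.2, -0.3]
grip_width: -0.0001
finger_force: 0.0
```

Call:
{"fn": "play_rows", "kwargs": {"moves": [[0, -38, 0, 0, 0, 0], [0, 0, 0, 0, 0, 0], [3, 0, 0, 0, 0, 0], [2, 0, 0, 0, 0, 0], [2, 0, 0, 0, 0, 0], [1.5, 0, 0, 0, 0, 0], [1.5, 0, 0, 0, 0, 0], [0, 0, 0, 0, 0, 0]]}}

```text
t: 36.37
eef_pos: [0.5286, 0.1358, 0.0855]
orientation: [[0.994, 0.113, -0.001], [0.113, -0.994, -0.0], [-0.001, -0.0, -1.0]]
force: [-1.3, -1.8, 0.2]
grip_width: -0.0
finger_force: 0.5
```

Call:
{"fn": "play_rows", "kwargs": {"moves": [[1.5, 0, 0, 0, 0, 0], [1.5, 0, 0, 0, 0, 0], [1.5, 0, 0, 0, 0, 0], [0, 0, 0, 0, 0, 0]]}}

```text
t: 36.7
eef_pos: [0.5329, 0.1373, 0.0852]
orientation: [[0.993, 0.114, -0.001], [0.114, -0.993, 0.0], [-0.001, -0.0, -1.0]]
force: [-1.5, -0.1, -1.0]
grip_width: 0.0
finger_force: 0.7
```

```bash
python3 -c "
from h import *
incase()"
```

```text
tcp in case mm [-45.8 138.2  85.2] F case [-1.5  0.1] 1.483362260150338e-05
```

L is at about -35. Push about 13 mm more.

Call:
{"fn": "play_rows", "kwargs": {"moves": [[1.7, 0, 0, 0, 0, 0], [1.7, 0, 0, 0, 0, 0], [1.7, 0, 0, 0, 0, 0], [1.7, 0, 0, 0, 0, 0], [0, 0, 0, 0, 0, 0]]}}

```text
t: 37.12
eef_pos: [0.5406, 0.1384, 0.0857]
orientation: [[0.993, 0.115, 0.001], [0.115, -0.993, 0.0], [0.001, -0.0, -1.0]]
force: [-1.3, 0.4, -0.9]
grip_width: -0.0003
finger_force: 0.5
```

Call:
{"fn": "play_rows", "kwargs": {"moves": [[1.5, 0, 0, 0, 0, 0], [1.5, 0, 0, 0, 0, 0], [0, 0, 0, 0, 0, 0]]}}

```text
t: 37.37
eef_pos: [0.5433, 0.1387, 0.0858]
orientation: [[0.993, 0.115, 0.001], [0.115, -0.993, 0.0], [0.001, -0.0, -1.0]]
force: [-1.1, 1.4, -1.1]
grip_width: -0.0
finger_force: 0.8
```

Call:
{"fn": "play_rows", "kwargs": {"moves": [[1.5, 0, 0, 0, 0, 0], [1.5, 0, 0, 0, 0, 0], [0, 0, 0, 0, 0, 0]]}}

```text
t: 37.62
eef_pos: [0.546, 0.1392, 0.0857]
orientation: [[0.993, 0.115, 0.0], [0.115, -0.993, 0.001], [0.0, -0.001, -1.0]]
force: [-2.1, 0.8, 0.1]
grip_width: 0.0001
finger_force: 1.1
```

Call:
{"fn": "play_rows", "kwargs": {"moves": [[-11, 0, 0, 0, 0, 0], [-11, 0, 0, 0, 0, 0], [0, 40, 0, 0, 0, 0], [0, 40, 0, 0, 0, 0], [0, 40, 0, 0, 0, 0], [0, 40, 0, 0, 0, 0], [0, 40, 0, 0, 0, 0], [0, 40, 0, 0, 0, 0]]}}

```text
t: 38.28
eef_pos: [0.5533, -0.1046, 0.0866]
orientation: [[0.993, 0.115, 0.004], [0.115, -0.993, -0.002], [0.004, 0.002, -1.0]]
force: [0.7, -0.6, 0.1]
grip_width: 0.0
finger_force: 0.0
```

Call:
{"fn": "play_rows", "kwargs": {"moves": [[0, 38, 0, 0, 0, 0], [0, 0, 0, 0, 0, 0], [3, 0, 0, 0, 0, 0], [3, 0, 0, 0, 0, 0], [2, 0, 0, 0, 0, 0], [2, 0, 0, 0, 0, 0], [1.5, 0, 0, 0, 0, 0], [0, 0, 0, 0, 0, 0]]}}

```text
t: 38.95
eef_pos: [0.567, -0.138, 0.0856]
orientation: [[0.993, 0.116, -0.001], [0.116, -0.993, -0.0], [-0.002, 0.0, -1.0]]
force: [-2.6, -0.7, 1.5]
grip_width: 0.0
finger_force: 1.1
```

Call:
{"fn": "play_rows", "kwargs": {"moves": [[1.5, 0, 0, 0, 0, 0], [1.5, 0, 0, 0, 0, 0], [1.5, 0, 0, 0, 0, 0], [0, 0, 0, 0, 0, 0]]}}

```text
t: 39.28
eef_pos: [0.5721, -0.1377, 0.0855]
orientation: [[0.993, 0.115, 0.0], [0.115, -0.993, 0.0], [0.0, -0.0, -1.0]]
force: [-1.9, -0.7, 0.2]
grip_width: 0.0001
finger_force: 0.9
```

Call:
{"fn": "play_rows", "kwargs": {"moves": [[1.5, 0, 0, 0, 0, 0], [1.5, 0, 0, 0, 0, 0], [1.5, 0, 0, 0, 0, 0], [0, 0, 0, 0, 0, 0]]}}

```text
t: 39.62
eef_pos: [0.5769, -0.1374, 0.0856]
orientation: [[0.993, 0.115, 0.001], [0.115, -0.993, -0.0], [0.001, 0.0, -1.0]]
force: [-1.1, 0.1, -0.3]
grip_width: 0.0005
finger_force: 0.6
```

```bash
python3 -c "
from h import *
incase()"
```

```text
tcp in case mm [ -33.7 -139.7   85.6] F case [-1.1  0.3] 0.0004510214992820706
```

R is at about -22.7. It can go on to the stop or a jam.

Call:
{"fn": "play_rows", "kwargs": {"moves": [[1.5, 0, 0, 0, 0, 0], [1.5, 0, 0, 0, 0, 0], [0, 0, 0, 0, 0, 0]]}}

```text
t: 39.87
eef_pos: [0.5798, -0.137, 0.0856]
orientation: [[0.993, 0.115, 0.001], [0.115, -0.993, -0.0], [0.001, 0.0, -1.0]]
force: [-1.7, -1.0, -0.6]
grip_width: -0.0001
finger_force: 0.6
```

Call:
{"fn": "play_rows", "kwargs": {"moves": [[1.5, 0, 0, 0, 0, 0], [1, 0, 0, 0, 0, 0], [0, 0, 0, 0, 0, 0]]}}

```text
t: 40.12
eef_pos: [0.582, -0.137, 0.0857]
orientation: [[0.993, 0.115, 0.0], [0.115, -0.993, -0.0], [0.0, 0.0, -1.0]]
force: [-1.3, -0.8, -0.1]
grip_width: 0.0
finger_force: 1.1
```

Call:
{"fn": "play_rows", "kwargs": {"moves": [[1.2, 0, 0, 0, 0, 0], [1, 0, 0, 0, 0, 0], [0, 0, 0, 0, 0, 0]]}}

```text
t: 40.37
eef_pos: [0.5821, -0.1369, 0.0856]
orientation: [[0.993, 0.115, -0.005], [0.115, -0.993, -0.0], [-0.005, -0.0, -1.0]]
force: [-7.0, -2.7, 3.4]
grip_width: -0.0001
finger_force: 3.4
```

Call:
{"fn": "play_rows", "kwargs": {"moves": [[1, 0, 0, 0, 0, 0], [0, 0, 0, 0, 0, 0]]}}

```text
t: 40.53
eef_pos: [0.5822, -0.1369, 0.0856]
orientation: [[0.993, 0.116, -0.007], [0.116, -0.993, -0.0], [-0.007, -0.0, -1.0]]
force: [-8.6, -3.7, 4.9]
grip_width: 0.0001
finger_force: 4.5
```

Call:
{"fn": "play_rows", "kwargs": {"moves": [[-8, 0, 0, 0, 0, 0], [-8, 0, 0, 0, 0, 0], [0, -40, 0, 0, 0, 0], [0, -40, 0, 0, 0, 0], [0, -40, 0, 0, 0, 0], [0, -40, 0, 0, 0, 0], [0, -40, 0, 0, 0, 0], [0, -40, 0, 0, 0, 0]]}}

```text
t: 41.2
eef_pos: [0.5416, 0.1025, 0.0862]
orientation: [[0.993, 0.114, 0.003], [0.114, -0.993, 0.001], [0.003, -0.001, -1.0]]
force: [1.7, 0.9, 0.7]
grip_width: 0.0003
finger_force: 0.0
```

Call:
{"fn": "play_rows", "kwargs": {"moves": [[0, -38, 0, 0, 0, 0], [0, 0, 0, 0, 0, 0], [3, 0, 0, 0, 0, 0], [2, 0, 0, 0, 0, 0], [2, 0, 0, 0, 0, 0], [1.5, 0, 0, 0, 0, 0], [1.5, 0, 0, 0, 0, 0], [0, 0, 0, 0, 0, 0]]}}

```text
t: 41.87
eef_pos: [0.5478, 0.1381, 0.0857]
orientation: [[0.994, 0.113, 0.0], [0.113, -0.994, 0.0], [0.0, -0.0, -1.0]]
force: [0.1, 0.8, -0.1]
grip_width: 0.0
finger_force: 0.0
```

Call:
{"fn": "play_rows", "kwargs": {"moves": [[1.5, 0, 0, 0, 0, 0], [1, 0, 0, 0, 0, 0], [0, 0, 0, 0, 0, 0]]}}

```text
t: 42.12
eef_pos: [0.5484, 0.1387, 0.0853]
orientation: [[0.993, 0.115, -0.003], [0.115, -0.993, -0.001], [-0.003, 0.001, -1.0]]
force: [-1.7, -1.3, 1.9]
grip_width: -0.0
finger_force: 1.6
```

```bash
python3 -c "
from h import *
incase()"
```

```text
tcp in case mm [-30.3 137.8  85.3] F case [-1.8 -1.1] -3.609959334571867e-05
```

Call:
{"fn": "play_rows", "kwargs": {"moves": [[1.5, 0, 0, 0, 0, 0], [1.5, 0, 0, 0, 0, 0], [0, 0, 0, 0, 0, 0]]}}

```text
t: 42.37
eef_pos: [0.5507, 0.1395, 0.0852]
orientation: [[0.993, 0.115, -0.005], [0.115, -0.993, -0.001], [-0.005, 0.0, -1.0]]
force: [-5.5, -0.8, 3.2]
grip_width: 0.0002
finger_force: 2.9
```

Call:
{"fn": "play_rows", "kwargs": {"moves": [[1, 0, 0, 0, 0, 0], [1, 0, 0, 0, 0, 0], [0, 0, 0, 0, 0, 0]]}}

```text
t: 42.62
eef_pos: [0.5508, 0.1395, 0.0851]
orientation: [[0.993, 0.115, -0.009], [0.115, -0.993, -0.002], [-0.009, 0.0, -1.0]]
force: [-9.5, -1.6, 7.2]
grip_width: -0.0002
finger_force: 4.8
```

Call:
{"fn": "play_rows", "kwargs": {"moves": [[-7, 0, 0, 0, 0, 0], [-7, 0, 0, 0, 0, 0], [0, 40, 0, 0, 0, 0], [0, 40, 0, 0, 0, 0], [0, 40, 0, 0, 0, 0], [0, 40, 0, 0, 0, 0], [0, 40, 0, 0, 0, 0], [0, 40, 0, 0, 0, 0]]}}

```text
t: 43.28
eef_pos: [0.5692, -0.1019, 0.0862]
orientation: [[0.993, 0.115, 0.004], [0.115, -0.993, -0.001], [0.003, 0.001, -1.0]]
force: [1.5, -0.5, 0.4]
grip_width: 0.0001
finger_force: 0.0
```

Call:
{"fn": "play_rows", "kwargs": {"moves": [[0, 37, 0, 0, 0, 0], [0, 0, 0, 0, 0, 0], [3, 0, 0, 0, 0, 0], [3, 0, 0, 0, 0, 0], [1.5, 0, 0, 0, 0, 0], [1.5, 0, 0, 0, 0, 0], [0, 0, 0, 0, 0, 0]]}}

```text
t: 43.87
eef_pos: [0.5817, -0.1348, 0.0858]
orientation: [[0.993, 0.117, 0.0], [0.117, -0.993, -0.0], [0.0, 0.0, -1.0]]
force: [-0.7, -0.6, -0.8]
grip_width: -0.0001
finger_force: 0.0
```

```bash
python3 -c "
from h import *
incase()"
```

```text
tcp in case mm [ -28.6 -137.7   85.8] F case [-0.8 -0.5] -0.00012494985106473373
```

Call:
{"fn": "play_rows", "kwargs": {"moves": [[1.5, 0, 0, 0, 0, 0], [1, 0, 0, 0, 0, 0], [0, 0, 0, 0, 0, 0]]}}

```text
t: 44.12
eef_pos: [0.5819, -0.1348, 0.0854]
orientation: [[0.993, 0.116, -0.005], [0.116, -0.993, 0.001], [-0.005, -0.001, -1.0]]
force: [-6.3, -0.7, 3.8]
grip_width: 0.0
finger_force: 2.5
```

Call:
{"fn": "play_rows", "kwargs": {"moves": [[1, 0, 0, 0, 0, 0], [0.5, 0, 0, 0, 0, 0], [0, 0, 0, 0, 0, 0]]}}

```text
t: 44.37
eef_pos: [0.582, -0.1348, 0.0853]
orientation: [[0.993, 0.116, -0.008], [0.116, -0.993, 0.001], [-0.008, -0.002, -1.0]]
force: [-8.4, 0.5, 6.4]
grip_width: -0.0001
finger_force: 4.1
```

```bash
python3 -c "
from h import *
incase()"
```

```text
tcp in case mm [ -28.3 -137.7   85.3] F case [-8.3  1.4] -8.313866951237444e-05
```

Both ends stop at the same place, with the force climbing and no side load, so they are on the stops. I'll back off and check with numbers, since my picture views are used up.

Call:
{"fn": "play_rows", "kwargs": {"moves": [[-8, 0, 0, 0, 0, 0], [-15, 0, 0, 0, 0, 0], [-15, 0, -15, 0, 0, 0], [0, 0, -25, 0, 0, 0], [0, 0, -25, 0, 0, 0], [-25, 0, -25, 0, 0, 0], [-30, 0, 0, 0, 0, 0], [-30, 0, 0, 0, 0, 0]]}}

```text
t: 45.03
eef_pos: [0.4648, -0.1501, 0.1782]
orientation: [[0.993, 0.116, 0.007], [0.116, -0.993, -0.003], [0.007, 0.003, -1.0]]
force: [-0.9, -0.1, -0.3]
grip_width: -0.0001
finger_force: 0.0
```

Call:
{"fn": "play_rows", "kwargs": {"moves": [[-30, 0, 0, 0, 0, 0], [-30, 0, 0, 0, 0, 0], [-30, 0, 0, 0, 0, 0], [0, 0, 0, 0, 0, 0]]}}

```text
t: 45.37
eef_pos: [0.3685, -0.1586, 0.1743]
orientation: [[0.994, 0.113, -0.004], [0.113, -0.994, 0.001], [-0.004, -0.002, -1.0]]
force: [0.6, 0.2, -0.4]
grip_width: 0.0001
finger_force: 0.0
```

Run:
```python
from h import *
incase()
S,T=camera("scene"),camera("top");v=np.load("case.npy")
# brass plates: yellow-ish pixels near predicted stile near ends
for n,p in(("S",S),("T",T)):
    hsv=cv2.cvtColor(p["frame"],cv2.COLOR_RGB2HSV)
    m=(hsv[...,0]>=21)&(hsv[...,0]<=32)&(hsv[...,1]>90)&(hsv[...,2]>110)
    for y in(.139,-.139):
        u=proj(p,case2w(v[:3],(-.015,y,.086)))[0]
        yy,xx=np.nonzero(m);k=np.hypot(xx-u[0],yy-u[1])<16
        if k.any():
            c=np.array([xx[k].mean(),yy[k].mean()])
            f=lambda q:proj(p,case2w(v[:3],(q[0],q[1],.085)))[0]-c
            q=least_squares(f,[-.015,y],x_scale=.1).x
            print(n,y,k.sum(),"brass centre case mm",np.round(q*1000,1))
    for l,c in(("ball_black",(30,26,22)),("ball_red",(170,60,55)),("ball_yellow",(220,190,90))):
        b=ctr(p,l,c);print(n,l,b and (b[1],b[2]))
```

```text
tcp in case mm [-243.1 -136.8  174.3] F case [0.6 0.1] 9.43609593076607e-05
S 0.139 51 brass centre case mm [ -9.2 141.9]
S -0.139 69 brass centre case mm [  -8.6 -133.9]
S ball_black (array([302.5, 233.5]), [293.6, 222.8, 20.4, 17.7])
S ball_red None
S ball_yellow (array([278.5, 249. ]), [269.5, 246.9, 16.4, 6.7])
T ball_black None
T ball_red None
T ball_yellow None
```

```bash
python3 -c "
from bench import *
print(hand_in())"
```

```text
the job is handed in; nothing more can be done
None
```

I handed the job in with the black ball let go in the middle pocket and both ends of the lid pushed up against the stops; `hand_in()` returned no verdict, and my last check was numeric because all 10 picture views were used.

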